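# Flip open the size-cube case

### The job

Open the larger of the two clear cases of size cubes: with a fingertip push the upright stub of its slide bolt outwards, away from the lip, to the end of its track, then push the lid up by its slanted lip and on over past upright, so that it stays leaning back by itself. Leave the case standing flat where it is (do not pick it up or shove it along), keep the smaller case shut and bolted, and leave everything else on the bench in place.

Things in the scene. Friction and masses are not known exactly. Their poses are not given: they have to be found in the camera images.
- deep_case: The larger, taller of two clear compartment cases of size cubes, standing loose on the bench: box 170 (x) x 240 (y) x 75 mm high, about 2 kg. Origin: centre of its underside; its -x side is the front (roughly towards the robot), the lid's hinge runs along the far top edge (+x), z up. A grey track 28 mm deep stands off the front, 15 to 29 mm below the rim, at the -y end.
- deep_lid_lip (a point): Middle of the outer edge of the lid's lip: a straight grey strip 90 mm wide along the case's y (centre at y = +45.0 mm), 40 mm long and 5 mm thick, that leaves the lid's front edge at 45 degrees forward and up. With the lid shut this point lies 28 mm in front of the box and 32 mm above the rim. Pushed away from the robot there, the lid swings up about its hinge (3 to 6 N).
- deep_lid_hinge (a point): Middle of the lid's hinge line, at the far top edge of the box (85 mm behind the case's centre, 75 mm above the bench). The lid is a flat clear sheet 170 x 240 x 6 mm, about 0.13 kg. Its lip rises in an arc about this line: a finger that does not rise with it rubs, holds it down and can tip the case.
- deep_bolt_top (a point): Centre of the top of the bolt's upright stub, 12 x 12 mm, which stands 40 mm above the box's rim and 22 mm in front of the box, at y = -75.0 mm of the case when shut. A tongue on the stub lies over an ear of the lid and locks it. Above the lid, the stub is free on both sides (gap to the lip: 69.0 mm). Slid 30 mm towards the case's -y end, away from the lip, it frees the lid; it takes about 1 N to move and stays where it is left.
- deep_lid (a joint): Lid angle of the larger, taller case: 0 shut, pi/2 upright, 1.9 leaning back on its stop. A loose hinge: below about 1.5 it falls shut, beyond that it falls open.
- deep_bolt (a joint): Slide bolt of the larger, taller case: 0 locked, 0.030 m fully drawn (towards the case's -y); the lid is free beyond 0.018.
- small_case: The smaller, lower of two clear compartment cases of size cubes, standing loose on the bench: box 130 (x) x 180 (y) x 45 mm high, about 0.9 kg. Origin: centre of its underside; its -x side is the front (roughly towards the robot), the lid's hinge runs along the far top edge (+x), z up. A grey track 28 mm deep stands off the front, 15 to 29 mm below the rim, at the -y end.
- small_lid (a joint): Lid angle of the smaller, lower case: 0 shut, pi/2 upright, 1.9 leaning back on its stop. A loose hinge: below about 1.5 it falls shut, beyond that it falls open. Built like the larger one; to be left shut.
- small_bolt (a joint): Slide bolt of the smaller, lower case: 0 locked, 0.030 m fully drawn (towards the case's -y); the lid is free beyond 0.018.
- tape_roll: Bystander: brown parcel-tape roll lying flat, 84 mm across, 45 mm high. Origin: centre of its underside.
- pen_pot: Bystander: black round pen pot, 60 mm across, 90 mm high, pens standing to 136 mm. Origin: centre of its underside.
- label_box: Bystander: small carton 70 x 110 x 60 mm. Origin: centre of its underside.
- stapler: Bystander: desk stapler 130 x 34 x 47 mm, lying along its x. Origin: centre of its underside.
- tag_gun: Bystander: tagging gun lying flat, barrel 120 mm along its x, grip 100 mm towards -y, 35 mm high. Origin: centre of its underside.
- spray_bottle: Bystander: closed bottle, 60 mm across, 150 mm high. Origin: centre of its underside.
- clear_tape: Bystander: roll of clear tape lying flat, 68 mm across, 22 mm high. Origin: centre of its underside.
Things that resemble listed ones, but are neither listed nor needed, are in the scene too. Leave any orange look-alike of the small_case alone.

How it is judged:
By the outcome, as a careful person would: the job done as asked, in the order asked, and still so for the second after the job is handed in, with the robot touching nothing.
It also fails if it takes over 58 s, if anything falls off the work surface, if the arm or the gripper's body presses on something with over 40 N, if the wrist force passes 120 N, or if a joint passes its speed limit or range.

### The arm

A 7-joint arm with a two-finger parallel gripper is mounted at the origin on the work surface. World frame = base frame: x ahead of the robot, y to its left, z up, the work surface at z = 0. Lengths are in m, angles in degrees, forces in N, time in s.
With the tool pointing down it reaches from about 0.425 to 0.875 m from the base axis. Payload 4.7 kg.
Tool frame: the origin (TCP) lies midway between the tips of the shut fingers; the grasp point (between the pads) lies 19 mm behind it; y points along the fingers, x is the direction in which the jaws open and shut, and the axes are right-handed (so a half turn about y gives the same grasp; the last joint's range is limited). The gripper opens to 87 mm and grips with 3 to 60 N. Pads are 19 mm wide; open, the fingers measure 117 mm over their backs; the gripper's body (75 mm by 190 mm) begins 51 mm behind the grasp point.
Start: joints at [-69.723, 18.392, -4.016, 83.108, 1.295, 78.541, -3.26], TCP at [0.217, 0.613, 0.223] pointing down, gripper open.
Joint ranges: [-163.93, 163.93], [-17.29, 119.83], [-79.2, 71.16], [3.27, 140.29], [-89.18, 269.18], [5.43, 117.66], [-154.24, 154.24]. Speed limits (degrees/s): [147.25, 147.25, 180, 180, 180, 180, 180].

### API

Orientations are given as [roll, pitch, yaw] about the fixed x, y, z axes, in that order (R = Rz(yaw) Ry(pitch) Rx(roll)).
In Python, from cell import env gives the robot as it stands.
- The arm moves only by the tool carry_out, never from a script. Its argument "targets" is a list of rows, each a list of 2 entries, a list of its own where there are three numbers: the shift along the tool's x, y, z in mm, then the turn, a rotation vector about the tool's x, y, z in degrees. A call has 1 to 12 rows; each row shifts and turns the commanded pose from where the row before left it, along the tool's axes as they then stand; what a row does not reach is not made up. A row lasts 1/10 s, in which the tool goes at most 50 mm and 8.59 degrees, less where a joint would pass 70% of its speed; a pose out of reach is approached as far as the arm can. A call with a gripper value outside its range is refused whole. "jaw" is the opening, from 0 (shut) to 1 (fully open), set as the call begins (left out, the last holds). The fingers move at their own pace and stop on an object; "squeeze" is the grip in N (left out, the last holds). Time passes only in rows, so rows that do not move let the fingers close. It gives the time, the measured TCP pose, the force and the opening at its end, in the units of the state.
- env.get_obs(): the state, without advancing time (a new reading comes with each control period).
- env.read_camera(name): name is "side" or "top"; returns the picture (420x560x3 uint8, red, green, blue); there is no depth.
- env.get_calibration(name): a dict with "fx", "fy", "cx", "cy" (pixels), "D" ([k1, k2, p1, p2, k3] as OpenCV has them; the pictures are not rectified), "R" (3x3) and "t" (3): a world point X has camera coordinates R X + t. Camera axes: x right, y down, z forward; pixel columns grow to the right and rows downward; lengths in m; the calibration is good to about 2 mm. A picture is of the moment at which its call begins. get_calibration takes no time and is no camera call.
- env.sign_off(): hands the job in, once; it reports no verdict.
Trained networks look in the newest picture that a camera, given by its name, has taken for a name from the list of things; names that differ only in an ending like _2 or _b are one class to them, and where a whole thing is asked for, a point or a joint stands for the part that bears it (a point fixed in the world has none). Each returns a list of dicts, best first, with "p" (0 to 1); they miss things now and then, are a little off and sometimes report something else, mostly with a low value. They report only what shows in the picture. A call takes as long as a camera call. They do not tell look-alikes from the thing itself.
- env.outline_of(camera, label): "mask" (420x560 bool, what is visible of it) and "xy" ([column, row] in pixels, amid what is visible of it).
The state is a dict: "time_s": time; "qpos": joint angles; "joint_velocities": joint speeds; "effort": joint torques, N m; "tool_pos": TCP position; "tool_rot": TCP orientation; "force": force on the tool from outside, world axes, zero at the start; "wrist_torque": the same for the moment, N m; "grip_width": finger opening in m.
Only numpy, scipy, OpenCV 4.12 (cv2) and the standard library are available. Lean on these libraries where they do the work, as an engineer would, in place of code of your own. Each camera call takes 0.05 s, during which the arm holds its last target.

## Working session

There is one attempt and no reset: what is moved stays moved. The work goes in short steps, Python scripts to look and compute and a tool call to move; the robot and the scene stay as the last step left them, time stands still between calls to the robot, and variables do not carry over. Pictures are saved under pics/ and viewed, and the job is handed in when it is done.

Besides the shell and the picture viewer there is one more tool, called by a JSON object that holds its "method" and its "body", one argument or row to a line. carry_out: Moves the arm, as the interface text tells. Its arguments: {"type":"object","properties":{"targets":{"type":"array","items":{"type":"array"}},"jaw":{"type":"number"},"squeeze":{"type":"number"}},"required":["targets"]}

```bash
ls; mkdir -p pics
python3 - <<'E'
from cell import env
import cv2
for n in ("side","top"):
    im=env.read_camera(n); cv2.imwrite(f"pics/{n}0.png",im[:,:,::-1]); c=env.get_calibration(n); print(n,c)
    for l in ("deep_case","deep_lid_lip","deep_bolt_top","deep_lid_hinge","small_case"):
        for d in env.outline_of(n,l): print(n,l,d["p"],d["xy"],d["mask"].sum())
print(env.get_obs())
E
```

```text
pics
side {'fx': 537.9134684446682, 'fy': 537.9134684446682, 'cx': 281.56570595541245, 'cy': 218.1971461539476, 'D': array([0.05010509, 0.        , 0.        , 0.        , 0.        ]), 'R': array([[-0.97659543, -0.21447787,  0.01614371],
       [-0.14818004,  0.61651313, -0.77327501],
       [ 0.15589757, -0.75756901, -0.63386524]]), 't': array([0.56153493, 0.13855476, 1.54202924])}
side deep_case 0.92 [273.4, 277.6] 6111
side deep_case 0.3 [237.7, 184.4] 687
side deep_lid_lip 0.77 [272.2, 268.2] 4630
side deep_lid_hinge 0.72 [275.1, 268.2] 4612
side small_case 0.79 [375.4, 201.3] 2366
side small_case 0.69 [300.6, 186.1] 1959
top {'fx': 409.30652649002803, 'fy': 409.30652649002803, 'cx': 278.83288714054106, 'cy': 216.7446347141671, 'D': array([-0.10908286,  0.        ,  0.        ,  0.        ,  0.        ]), 'R': array([[ 0.00720108, -0.99984054, -0.01634162],
       [-0.99064015, -0.00490528, -0.13641125],
       [ 0.13630934,  0.01717098, -0.9905175 ]]), 't': array([0.04465406, 0.57772853, 1.3000995 ])}
top deep_case 0.83 [228.1, 223.5] 4598
top deep_lid_lip 0.75 [227.8, 222.5] 4
[... 254 characters left out ...]
_s': 0.6, 'qpos': array([-69.72157642,  18.38992849,  -4.01791528,  83.1054265 ,
         1.29757562,  78.53998084,  -3.26094768]), 'joint_velocities': array([ 0.0721186 ,  0.04685831, -0.12643973,  0.0833038 ,  0.03807946,
        0.05243975, -0.07126499]), 'effort': array([ 5.75689737e-04, -4.90792072e+01, -4.02180897e-01, -3.12602592e+01,
       -6.35502487e-02,  3.39404494e-02,  1.31861293e-05]), 'tool_pos': array([0.21669817, 0.61286293, 0.22262807]), 'tool_rot': array([-9.00045422e+01, -9.94346059e-03,  7.05316123e+01]), 'force': array([ 0.26663205, -0.18544724, -1.70669967]), 'wrist_torque': array([ 1.31795075e-02, -2.42742518e-02,  4.27172012e-05]), 'grip_width': 0.08674743409653558}
```

View pics/side0.png

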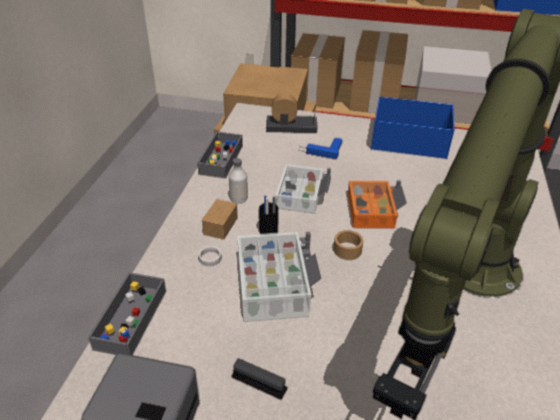

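View pics/top0.png

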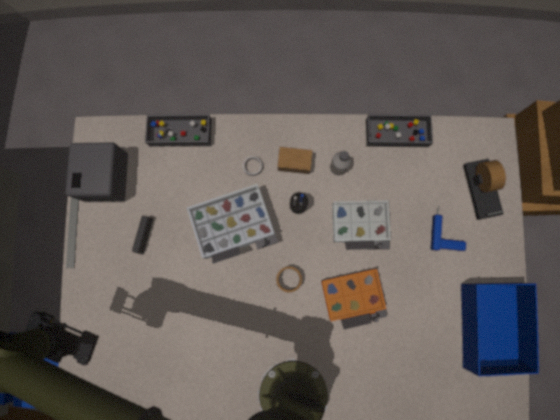

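Run:
```python
import cv2
a=cv2.imread("pics/top0.png")[140:320,140:320]; cv2.imwrite("pics/topc.png",cv2.resize(a,(600,600),interpolation=2)[:600])
a=cv2.imread("pics/side0.png")[190:350,180:380]; cv2.imwrite("pics/sidec.png",cv2.resize(a,(750,600),interpolation=2))
```

```text
(no output)
```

View pics/topc.png

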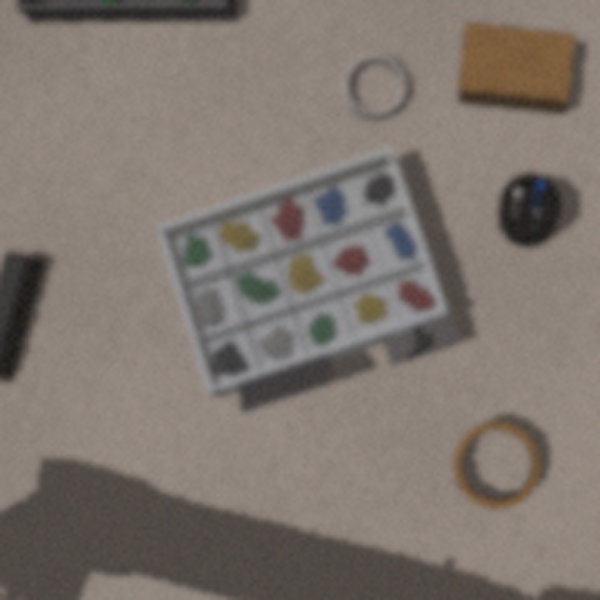

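View pics/sidec.png

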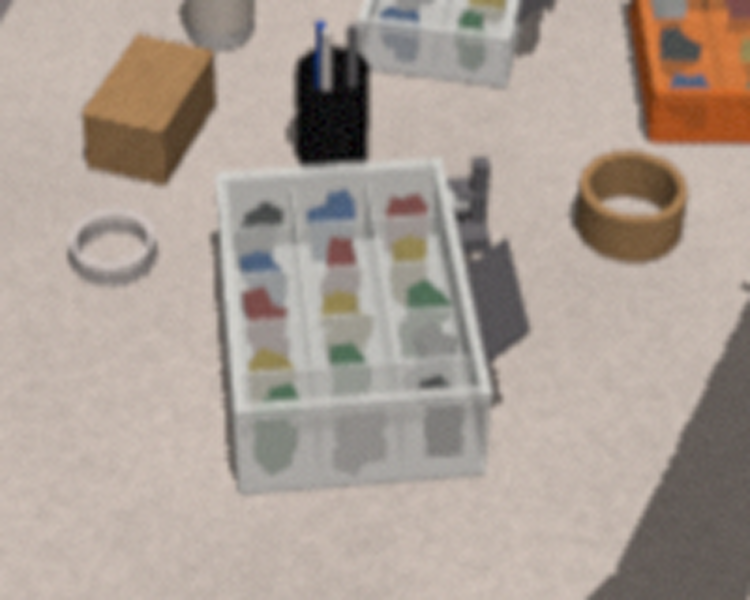

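```bash
cat > h.py <<'E'
import numpy as np,cv2
from cell import env
from scipy.optimize import least_squares
def proj(n,X):
    c=env.get_calibration(n);K=np.array([[c["fx"],0,c["cx"]],[0,c["fy"],c["cy"]],[0,0,1]])
    return cv2.projectPoints(np.atleast_2d(np.array(X,float)),cv2.Rodrigues(c["R"])[0],c["t"],K,c["D"])[0][:,0]
def w(p,X):
    X=np.atleast_2d(X);c,s=np.cos(p[2]),np.sin(p[2])
    return np.c_[p[0]+c*X[:,0]-s*X[:,1],p[1]+s*X[:,0]+c*X[:,1],X[:,2]]
E
python3 - <<'E'
from h import *
z=.078
C=[[.085,.12,z],[.085,-.12,z],[-.085,-.12,z],[-.085,.12,z]]
T=np.array([[188.6,208.4],[257,185],[273.5,233.6],[203.9,257.9]])
S=np.array([[243.2,298.8],[238.1,236.7],[297.3,233.2],[310.7,295.3],[308.3,232.7],[314.7,254],[321,277.5]])
CS=C+[[-.107,-.075,.115],[-.113,0,.107],[-.113,.09,.107]]
f=lambda p:np.r_[(proj("top",w(p,C))-T).ravel(),(proj("side",w(p,CS))-S).ravel()]
r=least_squares(f,[.6,.15,.3],loss="soft_l1");p=r.x
print(p,np.rad2deg(p[2]));print(f(p).reshape(-1,2).round(1))
for nm,X in dict(bolt=[-.107,-.075,.115],bolt_end=[-.107,-.105,.115],lip=[-.113,.045,.107],hinge=[.085,0,.075]).items():
    X=w(p,X);print(nm,X.round(4),proj("top",X).round(1),proj("side",X).round(1))
np.save("p.npy",p)
for n in("top","side"):
    for l in("tape_roll","pen_pot","stapler","spray_bottle","clear_tape","label_box"):
        for d in env.outline_of(n,l)[:2]: print(n,l,round(d["p"],2),d["xy"])
    im=cv2.imread(f"pics/{n}0.png")
    # overlay
    im=cv2.resize(im,None,fx=3,fy=3)
    q=(proj(n,w(p,CS))*3+1).astype(int)
    for a in q: cv2.circle(im,tuple(map(int,a)),3,(255,0,255),1)
    u,v=q[:4].mean(0).astype(int)
    cv2.imwrite(f"pics/{n}_ov.png",im[v-250:v+250,u-300:u+300])
E
```

```text
[0.55717707 0.20329368 0.33157174] 18.997661129797365
[[-1.9 -0.2]
 [ 0.3 -0.5]
 [ 0.6  0.8]
 [-1.8  0.6]
 [-0.5  1.5]
 [-0.5 -0.5]
 [ 0.4 -0.9]
 [ 0.3 -0.2]
 [ 0.1 -0.4]
 [ 0.2 -1. ]
 [-0.3 -0. ]]
bolt [[0.4804 0.0975 0.115 ]] [[262.1 244.7]] [[308.4 232.3]]
bolt_end [[0.4902 0.0692 0.115 ]] [[271.4 241.6]] [[306.7 225.3]]
lip [[0.4357 0.2091 0.107 ]] [[225.9 259.1]] [[317.7 264.9]]
hinge [[0.6375 0.231  0.075 ]] [[222.1 196.5]] [[240.1 266.9]]
top tape_roll 0.68 [296.9, 281.4]
top pen_pot 0.89 [295.1, 202.2]
top stapler 0.7 [295.6, 201.1]
top stapler 0.6 [142.5, 233.3]
top spray_bottle 0.74 [338.8, 160.8]
top clear_tape 0.6 [243.1, 162.1]
top label_box 0.56 [293.5, 161.1]
side tape_roll 0.88 [350.6, 247.0]
side pen_pot 0.94 [267.3, 218.7]
side stapler 0.91 [260.7, 378.4]
side spray_bottle 0.71 [240.7, 184.2]
side clear_tape 0.7 [204.9, 252.5]
side label_box 0.83 [221.0, 219.8]
```

View pics/side_ov.png

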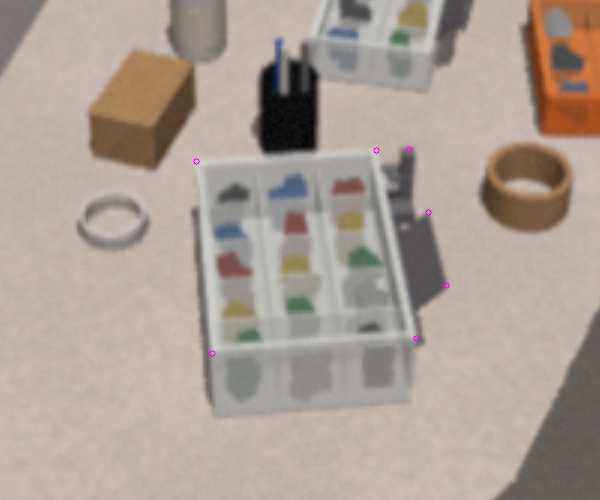

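View pics/top_ov.png

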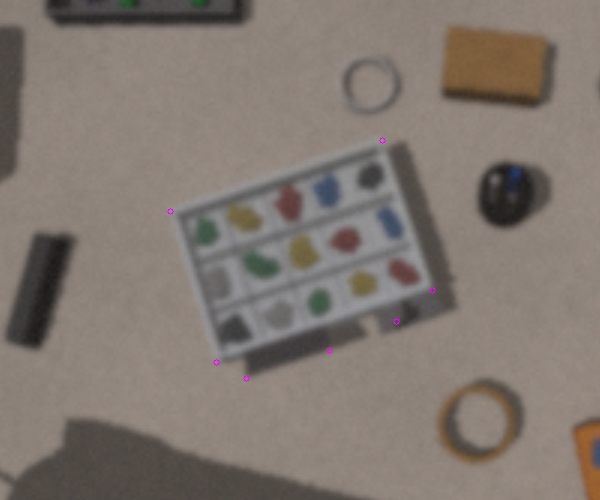

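{"method": "carry_out", "body": {
  "targets": [
    [[0, 0, 0], [0, -7.7, 0]],
    [[0, 0, 0], [0, -7.7, 0]],
    [[0, 0, 0], [0, -7.7, 0]],
    [[0, 0, 0], [0, -7.7, 0]],
    [[0, 0, 0], [0, -7.7, 0]],
    [[0, 0, 0], [0, 0, 0]]
  ],
  "jaw": 0
}}

```text
time_s: 1.8
tool_pos: [0.2167, 0.6128, 0.2226]
tool_rot: [-90.0, -0.0, 109.0]
force: [0.3, 0.2, -0.4]
grip_width: 0.0465
```

{"method": "carry_out", "body": {
  "targets": [
    [[-30, 0, -4], [0, 0, 0]],
    [[-40, 0, -6], [0, 0, 0]],
    [[-40, 0, -6], [0, 0, 0]],
    [[-40, 0, -6], [0, 0, 0]],
    [[-40, 0, -6], [0, 0, 0]],
    [[-40, 0, -6], [0, 0, 0]],
    [[-40, 0, -6], [0, 0, 0]],
    [[-40, 0, -6], [0, 0, 0]],
    [[-40, 0, -6], [0, 0, 0]],
    [[-40, 0, -6], [0, 0, 0]],
    [[-40, 0, -6], [0, 0, 0]],
    [[0, 0, 0], [0, 0, 0]]
  ]
}}

```text
time_s: 3.0
tool_pos: [0.4204, 0.2213, 0.2231]
tool_rot: [-90.1, 0.1, 108.3]
force: [0.8, -0.2, -0.1]
grip_width: 0.0005
```

```bash
cat >> h.py <<'E'
def tcp():
    o=env.get_obs();p=np.load("p.npy");d=np.array(o["tool_pos"][:2])-p[:2];c,s=np.cos(p[2]),np.sin(p[2])
    print("t",o["time_s"],"case xyz mm",(1e3*np.r_[c*d[0]+s*d[1],-s*d[0]+c*d[1],o["tool_pos"][2]]).round(1),"rot",o["tool_rot"].round(1),"F",o["force"].round(2),"q",o["qpos"].round(0),"grip",o["grip_width"])
E
python3 -c "
from h import *;tcp()"
```

```text
t 3.0 case xyz mm [-123.5   61.6  223.1] rot [-9.010e+01  1.000e-01  1.083e+02] F [ 0.82 -0.2  -0.1 ] q [-41.  -3.   9. 107.   1.  76.  77.] grip 0.0005442728980323466
```

{"method": "carry_out", "body": {
  "targets": [
    [[-33, 0, -4], [0, 0, 0]],
    [[-33, 0, -4], [0, 0, 0]],
    [[-32, 0, -3], [0, 0, 0]],
    [[0, 40, 0], [0, 0, 0]],
    [[0, 30, 0], [0, 0, 0]],
    [[0, 0, 0], [0, 0, 0]]
  ]
}}

```text
time_s: 3.6
tool_pos: [0.4567, 0.1375, 0.1489]
tool_rot: [-89.6, 0.0, 108.9]
force: [-0.1, 0.2, -1.1]
grip_width: 0.0006
```

Run:
```python
from h import *
tcp()
a=env.read_camera("side")[:,:,::-1][150:310,200:400];b=env.read_camera("top")[:,:,::-1][180:300,180:330]
cv2.imwrite("pics/s1.png",cv2.resize(a,(750,600),interpolation=2));cv2.imwrite("pics/t1.png",cv2.resize(b,(750,600),interpolation=2))
```

```text
t 3.6 case xyz mm [-116.5  -29.5  148.9] rot [-89.6   0.  108.9] F [-0.11  0.2  -1.08] q [-35.   0.  15. 113.  -0.  68.  89.] grip 0.0006345551873594619
```

View pics/s1.png

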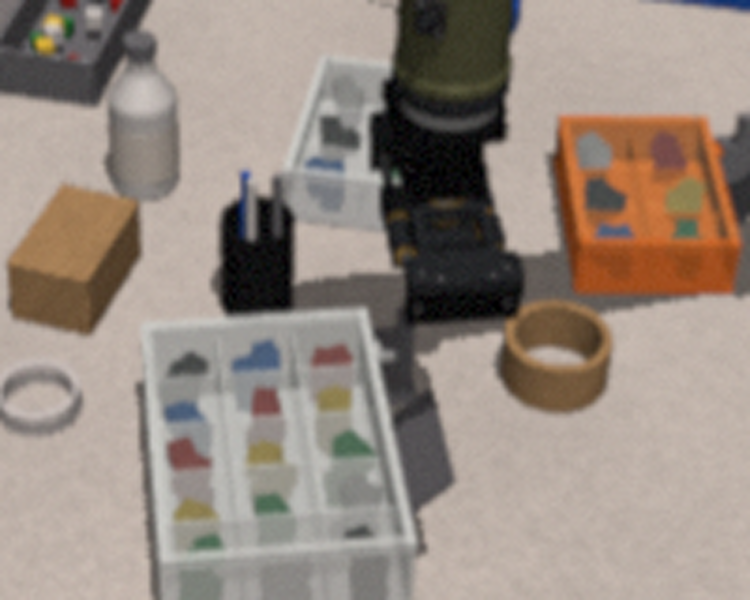

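Run:
```python
from h import *
tcp();o=env.get_obs();X=o["tool_pos"]
for dz in (0,.04,.07,.12): 
  q=proj("side",X+[0,0,dz])[0]; print(dz,((q-[200,150])*3.75).round(), proj("top",X+[0,0,dz])[0].round())
```

```text
t 3.7 case xyz mm [-113.2  -29.3  153.1] rot [-90.  -0. 109.] F [0.31 0.46 0.23] q [-35.   0.  15. 112.  -0.  68.  89.] grip 0.0003670380242189767
0 [428. 309.] [247. 251.]
0.04 [431. 265.] [246. 250.]
0.07 [433. 231.] [245. 249.]
0.12 [438. 172.] [243. 248.]
```

View pics/t1.png

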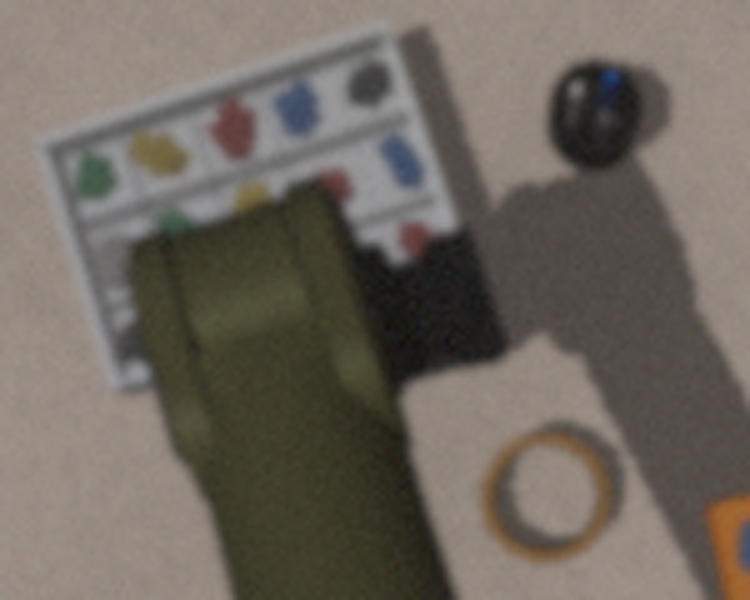

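{"method": "carry_out", "body": {
  "targets": [
    [[-6, 0, 0], [0, 0, 0]],
    [[0, 15, 0], [0, 0, 0]],
    [[0, 15, 0], [0, 0, 0]],
    [[0, 15, 0], [0, 0, 0]],
    [[0, 7, 0], [0, 0, 0]],
    [[0, 0, 0], [0, 0, 0]],
    [[0, 0, 0], [0, 0, 0]]
  ]
}}

```text
time_s: 4.4
tool_pos: [0.4626, 0.1328, 0.1017]
tool_rot: [-90.1, -0.0, 109.0]
force: [0.1, -0.5, -0.3]
grip_width: 0.0002
```

```bash
python3 -c "
from h import *;tcp()"
```

```text
t 4.4 case xyz mm [-112.4  -35.9  101.7] rot [-90.1  -0.  109. ] F [ 0.12 -0.48 -0.31] q [-35.   3.  16. 116.  -1.  61.  91.] grip 0.00018122741258387983
```

{"method": "carry_out", "body": {
  "targets": [
    [[-6, 0, 0], [0, 0, 0]],
    [[-6, 0, 0], [0, 0, 0]],
    [[-5, 0, 0], [0, 0, 0]],
    [[-4, 0, 0], [0, 0, 0]],
    [[-4, 0, 0], [0, 0, 0]],
    [[-4, 0, 0], [0, 0, 0]],
    [[-4, 0, 0], [0, 0, 0]],
    [[-4, 0, 0], [0, 0, 0]],
    [[0, 0, 0], [0, 0, 0]],
    [[0, 0, 0], [0, 0, 0]]
  ]
}}

```text
time_s: 5.4
tool_pos: [0.4738, 0.0972, 0.1005]
tool_rot: [-90.0, 0.0, 109.0]
force: [-0.3, -0.0, 0.3]
grip_width: 0.0004
```

```bash
python3 -c "
from h import *;tcp()
cv2.imwrite('pics/s2.png',cv2.resize(env.read_camera('side')[:,:,::-1][150:310,200:400],(750,600),interpolation=2))
"
```

```text
t 5.4 case xyz mm [-113.4  -73.2  100.5] rot [-90.   0. 109.] F [-0.33 -0.    0.28] q [-32.   4.  18. 115.  -1.  61.  95.] grip 0.00036633244617244396
```

View pics/s2.png

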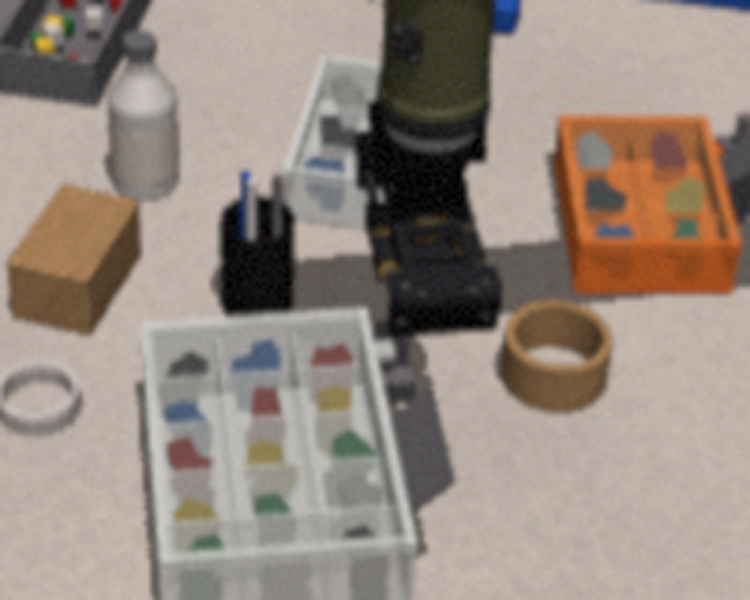

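{"method": "carry_out", "body": {
  "targets": [
    [[-4, 0, 0], [0, 0, 0]],
    [[-3, 0, 0], [0, 0, 0]],
    [[-2, 0, 0], [0, 0, 0]],
    [[0, 0, 0], [0, 0, 0]],
    [[0, 0, 0], [0, 0, 0]]
  ]
}}

```text
time_s: 5.95
tool_pos: [0.4768, 0.0887, 0.1006]
tool_rot: [-90.0, 0.0, 109.0]
force: [0.2, 0.7, -0.7]
grip_width: -0.0
```

{"method": "carry_out", "body": {
  "targets": [
    [[-1, 0, 0], [0, 0, 0]],
    [[0, 0, 0], [0, 0, 0]]
  ]
}}

```text
time_s: 6.15
tool_pos: [0.4771, 0.0881, 0.1006]
tool_rot: [-90.0, -0.0, 109.0]
force: [1.0, 1.0, -0.6]
grip_width: 0.0004
```

```bash
python3 -c "
from h import *;tcp()"
```

```text
t 6.15 case xyz mm [-113.2  -82.8  100.6] rot [-90.  -0. 109.] F [ 0.99  0.97 -0.65] q [-31.   4.  19. 115.  -1.  61.  97.] grip 0.0003552142529313217
```

{"method": "carry_out", "body": {
  "targets": [
    [[-1, 0, 0], [0, 0, 0]],
    [[0, 0, 0], [0, 0, 0]]
  ]
}}

```text
time_s: 6.35
tool_pos: [0.4774, 0.0872, 0.1006]
tool_rot: [-90.0, -0.0, 109.0]
force: [0.1, 0.6, 0.9]
grip_width: 0.0005
```

{"method": "carry_out", "body": {
  "targets": [
    [[-1, 0, 0], [0, 0, 0]],
    [[0, 0, 0], [0, 0, 0]]
  ]
}}

```text
time_s: 6.55
tool_pos: [0.4778, 0.0861, 0.1006]
tool_rot: [-90.0, 0.0, 109.0]
force: [-0.2, 1.0, 0.1]
grip_width: 0.0003
```

```bash
python3 -c "
from h import *;tcp()
a=[env.read_camera('side') for _ in range(3)]
tcp()
cv2.imwrite('pics/s3.png',cv2.resize(a[-1][:,:,::-1][210:310,240:365],(750,600),interpolation=2))
"
```

```text
t 6.55 case xyz mm [-113.2  -85.   100.6] rot [-90.   0. 109.] F [-0.23  1.04  0.11] q [-31.   4.  19. 115.  -1.  61.  97.] grip 0.000320583079523386
t 6.7 case xyz mm [-113.2  -84.9  100.6] rot [-90.   0. 109.] F [ 0.72  0.47 -0.14] q [-31.   4.  19. 115.  -1.  61.  97.] grip 0.0005896576543544903
```

View pics/s3.png

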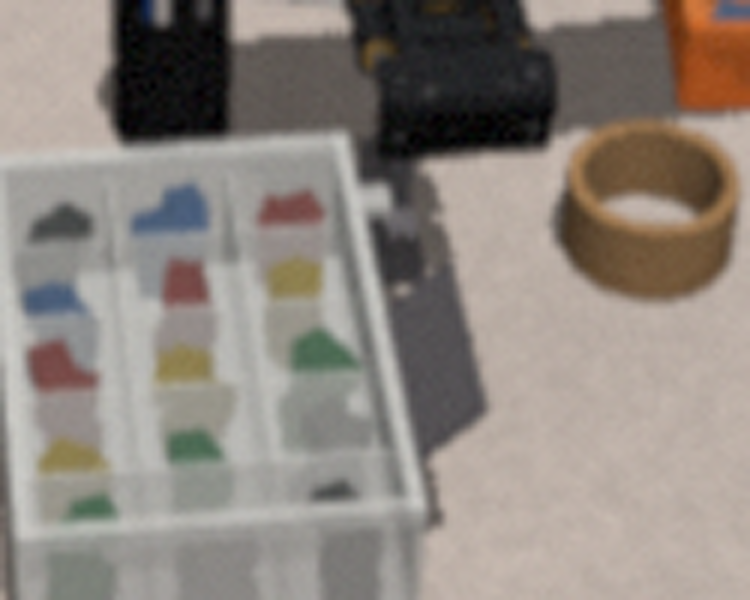

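{"method": "carry_out", "body": {
  "targets": [
    [[-1, 0, 0], [0, 0, 0]],
    [[0, 0, 0], [0, 0, 0]]
  ]
}}

```text
time_s: 6.9
tool_pos: [0.4781, 0.0851, 0.1006]
tool_rot: [-90.0, -0.0, 109.0]
force: [-0.5, 1.1, 0.7]
grip_width: 0.0006
```

{"method": "carry_out", "body": {
  "targets": [
    [[-1, 0, 0], [0, 0, 0]],
    [[0, 0, 0], [0, 0, 0]]
  ]
}}

```text
time_s: 7.1
tool_pos: [0.4784, 0.0841, 0.1006]
tool_rot: [-90.0, 0.0, 109.0]
force: [-0.1, 0.9, 1.2]
grip_width: 0.0006
```

```bash
python3 -c "
from h import *;tcp()
a=[env.read_camera('side') for _ in range(3)]
tcp()
"
```

```text
t 7.1 case xyz mm [-113.2  -87.   100.6] rot [-90.   0. 109.] F [-0.08  0.9   1.18] q [-31.   4.  19. 115.  -1.  61.  97.] grip 0.000579116841693214
t 7.25 case xyz mm [-113.2  -87.   100.6] rot [-90.   0. 109.] F [-0.17  0.61  0.43] q [-31.   4.  19. 115.  -1.  61.  97.] grip 0.0006508097037388308
```

{"method": "carry_out", "body": {
  "targets": [
    [[-1, 0, 0], [0, 0, 0]],
    [[0, 0, 0], [0, 0, 0]]
  ]
}}

```text
time_s: 7.45
tool_pos: [0.4787, 0.0833, 0.1006]
tool_rot: [-90.0, -0.0, 109.0]
force: [0.3, 0.4, 0.2]
grip_width: 0.0005
```

{"method": "carry_out", "body": {
  "targets": [
    [[-1, 0, 0], [0, 0, 0]],
    [[0, 0, 0], [0, 0, 0]]
  ]
}}

```text
time_s: 7.65
tool_pos: [0.4791, 0.0823, 0.1006]
tool_rot: [-90.0, 0.0, 109.0]
force: [-0.6, 0.3, 0.6]
grip_width: 0.0002
```

{"method": "carry_out", "body": {
  "targets": [
    [[-1, 0, 0], [0, 0, 0]],
    [[0, 0, 0], [0, 0, 0]]
  ]
}}

```text
time_s: 7.85
tool_pos: [0.4792, 0.0819, 0.1006]
tool_rot: [-90.0, -0.0, 109.0]
force: [-1.2, 1.8, 0.9]
grip_width: 0.0004
```

```bash
python3 -c "
from h import *;tcp()
a=[env.read_camera('side') for _ in range(2)]
tcp()
cv2.imwrite('pics/s4.png',cv2.resize(a[-1][:,:,::-1][210:310,240:365],(750,600),interpolation=2))
"
```

```text
t 7.85 case xyz mm [-113.2  -89.4  100.6] rot [-90.  -0. 109.] F [-1.21  1.8   0.89] q [-31.   4.  19. 115.  -2.  61.  98.] grip 0.00038676220707277675
t 7.95 case xyz mm [-113.3  -89.4  100.6] rot [-90.   -0.  109.1] F [-0.78  3.29 -0.45] q [-31.   4.  19. 115.  -2.  61.  98.] grip 0.0005366281131914355
```

View pics/s4.png

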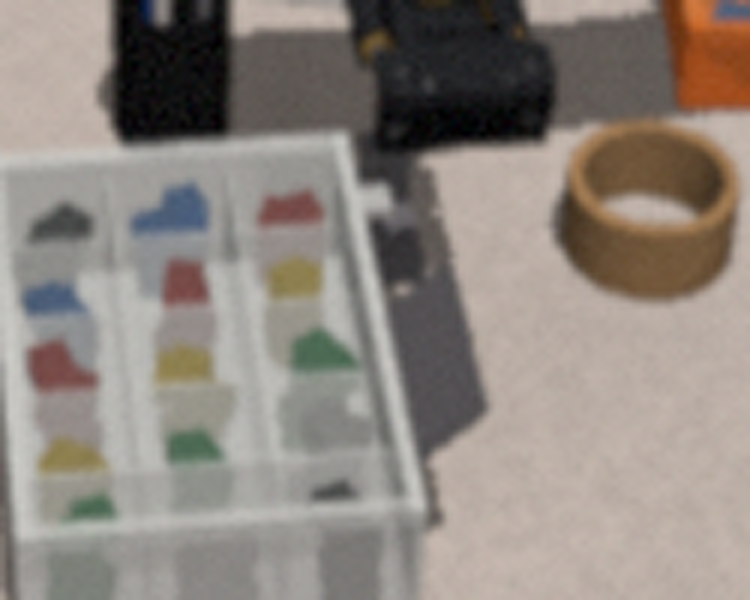

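{"method": "carry_out", "body": {
  "targets": [
    [[4, 0, 0], [0, 0, 0]],
    [[2, 0, 10], [0, 0, 0]],
    [[0, 0, 20], [0, 0, 0]],
    [[20, 0, 0], [0, 0, 0]],
    [[30, 0, 0], [0, 0, 0]],
    [[30, 0, 0], [0, 0, 0]],
    [[30, 0, 0], [0, 0, 0]],
    [[18, 0, 0], [0, 0, 0]],
    [[0, 0, 0], [-6, 0, 0]],
    [[0, 0, 0], [-6, 0, 0]],
    [[0, 0, 0], [-6, 0, 0]],
    [[0, 0, 0], [0, 0, 0]]
  ]
}}

```text
time_s: 9.15
tool_pos: [0.4033, 0.1961, 0.0983]
tool_rot: [-107.8, 0.1, 109.1]
force: [-1.0, -0.7, -0.5]
grip_width: 0.0005
```

```bash
python3 -c "
from h import *;tcp()
a=env.read_camera('side')
cv2.imwrite('pics/s5.png',cv2.resize(a[:,:,::-1][190:310,230:380],(750,600),interpolation=2))
"
```

```text
t 9.15 case xyz mm [-147.8   43.3   98.3] rot [-1.078e+02  1.000e-01  1.091e+02] F [-1.03 -0.69 -0.46] q [-40. -14.   6. 134.   9.  43.  70.] grip 0.00045230581048130974
```

View pics/s5.png

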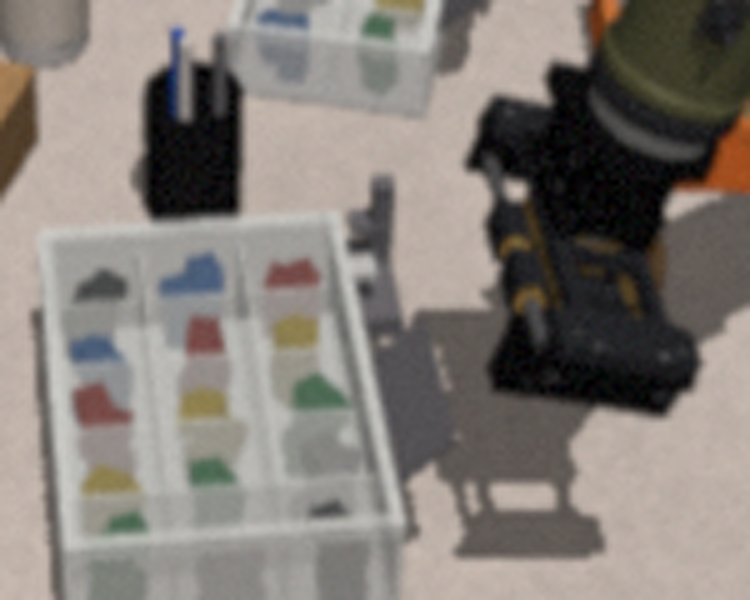

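```bash
cat > plan.py <<'E'
from h import *
def want(th,h=9.5):
    t=np.deg2rad(th); A=np.deg2rad(9.18)
    tilt=np.interp(th,[0,20,60],[18,18,0]); a=np.deg2rad(tilt)
    edge=np.array([85,75])+200.6*np.array([-np.cos(t+A),np.sin(t+A)])
    root=np.array([85,75])+170*np.array([-np.cos(t),np.sin(t)])
    u=np.array([-np.sin(a),np.cos(a)]);n=np.array([np.cos(a),np.sin(a)])
    z=np.interp(th,[0,30,75,110],[edge[1]-20 if th<=30 else 0]*0+[0,0,0,0])
    e30=75+200.6*np.sin(np.deg2rad(30)+A)-18
    z= edge[1]-np.interp(th,[0,10,30],[20,17,18]) if th<=30 else np.interp(th,[30,45,75,110],[e30,200,226,226])
    # support: push point = furthest-back of edge/root along n that finger covers
    best=None
    for P in (edge,root):
        # TCP=P-s*u-h*n with TCP z=z
        s=(P[1]-h*n[1]-z)/u[1]
        if s<0: continue
        x=(P-s*u-h*n)[0]
        best=x if best is None else min(best,x)
    return best,z,tilt
def rows(start,ths):
    x,z,tl=start;out=[]
    for th in ths:
        wx,wz,wt=want(th)
        a=np.deg2rad(tl);n=np.array([np.cos(a),np.sin(a)]);dn=np.array([np.sin(a),-np.cos(a)])
        d=np.array([wx-x,wz-z]);dz=-round(d@n);dy=round(d@dn);dt=round(tl-wt)   # tool z=-n, y=dn
        x,z=np.array([x,z])-dz*n+dy*dn;tl-=dt
        out.append([[0,dy,dz],[dt,0,0]]);print(th,np.round([x,z,tl],1),"want",np.round([wx,wz,wt],1),out[-1])
    return out
E
python3 - <<'E'
from plan import *
tcp();print(want(0))
x,z,t=want(0)
rows((x,z,18),[2,4,7,10,14,18,22,26,30,34,38,42,46,50,55,60,65,70,75,80,85,90,95,100,103])
E
```

```text
t 9.2 case xyz mm [-145.5   43.6   99.8] rot [-107.9    0.   109.1] F [ 0.22 -0.75  0.75] q [-40. -14.   6. 133.   9.  43.  70.] grip 0.0005600033229924174
(np.float64(-116.52121521296613), np.float64(87.00304244113636), np.float64(18.0))
2 [-115.8   94.6   18. ] want [-115.5   94.5   18. ] [[0, -7, -3], [0, 0, 0]]
4 [-113.9  101.5   18. ] want [-114.2  101.9   18. ] [[0, -6, -4], [0, 0, 0]]
7 [-112.2  112.6   18. ] want [-111.8  113.    18. ] [[0, -10, -5], [0, 0, 0]]
10 [-108.6  124.3   18. ] want [-108.9  123.9   18. ] [[0, -10, -7], [0, 0, 0]]
14 [-104.1  136.2   18. ] want [-103.8  136.8   18. ] [[0, -10, -8], [0, 0, 0]]
18 [-97.7 148.8  18. ] want [-97.8 149.2  18. ] [[0, -10, -10], [0, 0, 0]]
22 [-91.3 161.4  17. ] want [-91.1 161.3  17.1] [[0, -10, -10], [1, 0, 0]]
26 [-84.4 173.   15. ] want [-83.9 172.8  15.3] [[0, -9, -10], [2, 0, 0]]
30 [-75.8 183.5  13. ] want [-75.9 183.7  13.5] [[0, -8, -11], [2, 0, 0]]
34 [-65.5 188.   12. ] want [-66.  188.1  11.7] [[0, -2, -11], [1, 0, 0]]
38 [-56.2 192.   10. ] want [-55.8 192.4   9.9] [[0, -2, -10], [2, 0, 0]]
42 [-45.9 196.9   8.
[... 303 characters left out ...]
[ -9.5 213.    0. ] [[0, -4, -13], [2, 0, 0]]
65 [  3.9 216.9   0. ] want [  3.7 217.3   0. ] [[0, -4, -13], [0, 0, 0]]
70 [ 16.9 221.9   0. ] want [ 17.4 221.7   0. ] [[0, -5, -13], [0, 0, 0]]
75 [ 31.9 225.9   0. ] want [ 31.5 226.    0. ] [[0, -4, -15], [0, 0, 0]]
80 [ 45.9 225.9   0. ] want [ 46. 226.   0.] [[0, 0, -14], [0, 0, 0]]
85 [ 60.9 225.9   0. ] want [ 60.7 226.    0. ] [[0, 0, -15], [0, 0, 0]]
90 [ 75.9 225.9   0. ] want [ 75.5 226.    0. ] [[0, 0, -15], [0, 0, 0]]
95 [ 89.9 225.9   0. ] want [ 90.3 226.    0. ] [[0, 0, -14], [0, 0, 0]]
100 [104.9 225.9   0. ] want [105. 226.   0.] [[0, 0, -15], [0, 0, 0]]
103 [113.9 225.9   0. ] want [113.7 226.    0. ] [[0, 0, -9], [0, 0, 0]]
```

{"method": "carry_out", "body": {
  "targets": [
    [[0, 10, 0], [0, 0, 0]],
    [[0, 10, -4], [0, 0, 0]],
    [[0, 0, -7], [0, 0, 0]],
    [[0, 0, -6], [0, 0, 0]],
    [[0, 0, -4], [0, 0, 0]],
    [[0, 0, 0], [0, 0, 0]],
    [[0, 0, 0], [0, 0, 0]]
  ]
}}

```text
time_s: 9.9
tool_pos: [0.4314, 0.2065, 0.0874]
tool_rot: [-107.9, 0.0, 109.0]
force: [-2.6, -1.2, 0.8]
grip_width: 0.0008
```

```bash
python3 -c "
from h import *;tcp()
a=env.read_camera('side')
cv2.imwrite('pics/s6.png',cv2.resize(a[:,:,::-1][190:310,230:380],(750,600),interpolation=2))
"
```

```text
t 9.9 case xyz mm [-117.8   44.    87.4] rot [-107.9    0.   109. ] F [-2.65 -1.16  0.84] q [-40.  -9.   8. 131.   8.  41.  72.] grip 0.0007976121063901478
```

View pics/s6.png

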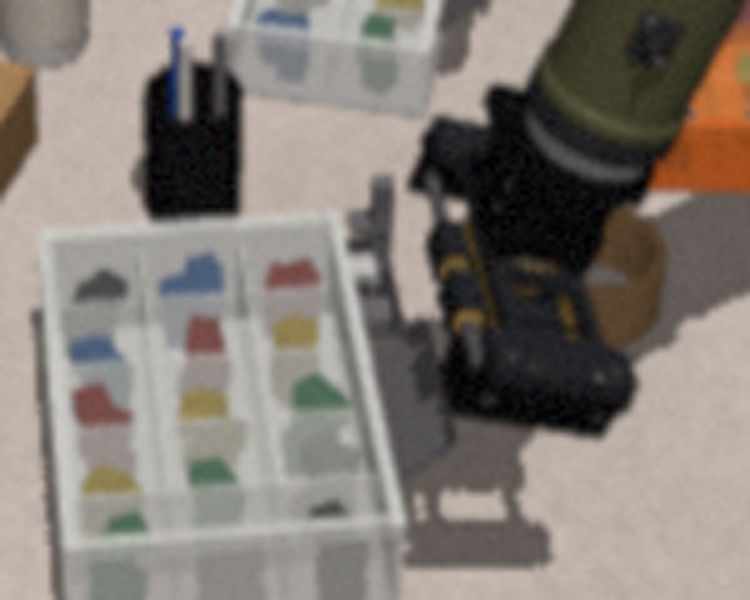

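{"method": "carry_out", "body": {
  "targets": [
    [[0, -7, -3], [0, 0, 0]],
    [[0, -6, -4], [0, 0, 0]],
    [[0, -10, -5], [0, 0, 0]],
    [[0, 0, 0], [0, 0, 0]]
  ]
}}

```text
time_s: 10.35
tool_pos: [0.4371, 0.2087, 0.1159]
tool_rot: [-108.1, -0.0, 109.0]
force: [-2.8, -1.6, -0.4]
grip_width: -0.0
```

```bash
python3 -c "
from h import *;tcp()
a=env.read_camera('side')
cv2.imwrite('pics/s7.png',cv2.resize(a[:,:,::-1][190:310,230:380],(750,600),interpolation=2))
"
```

```text
t 10.35 case xyz mm [-111.8   44.1  115.9] rot [-108.1   -0.   109. ] F [-2.85 -1.57 -0.41] q [-40. -11.   8. 129.   8.  44.  72.] grip -8.038222260154813e-06
```

View pics/s7.png

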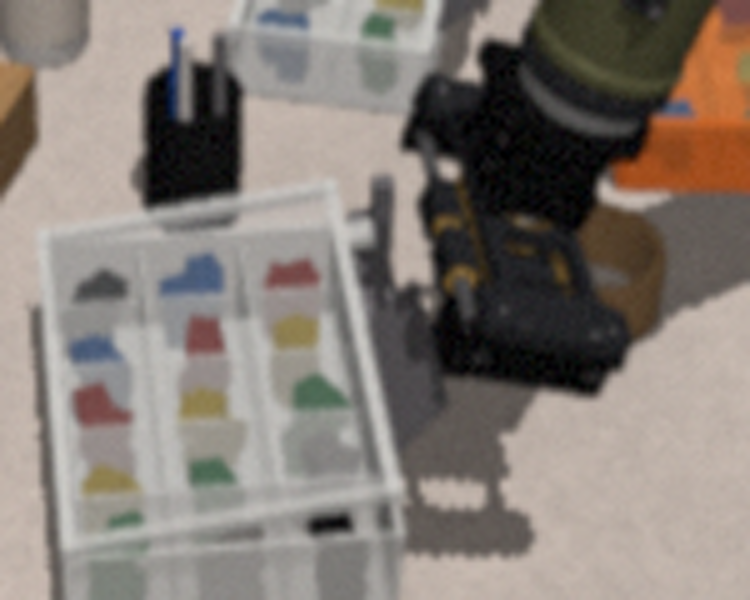

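{"method": "carry_out", "body": {
  "targets": [
    [[0, -8, -7], [0, 0, 0]],
    [[0, -9, -8], [0, 0, 0]],
    [[0, -10, -10], [0, 0, 0]],
    [[0, -10, -10], [1, 0, 0]],
    [[0, -9, -10], [2, 0, 0]],
    [[0, -8, -11], [2, 0, 0]],
    [[0, 0, 0], [0, 0, 0]]
  ]
}}

```text
time_s: 11.1
tool_pos: [0.475, 0.2221, 0.1851]
tool_rot: [-103.4, -0.1, 109.0]
force: [0.5, 0.1, -0.2]
grip_width: 0.0008
```

```bash
python3 -c "
from h import *;tcp()
a=env.read_camera('side')
cv2.imwrite('pics/s8.png',cv2.resize(a[:,:,::-1][150:310,200:400],(750,600),interpolation=2))
"
```

```text
t 11.1 case xyz mm [-71.6  44.6 185.1] rot [-1.034e+02 -1.000e-01  1.090e+02] F [ 0.47  0.11 -0.24] q [-40.  -6.  10. 115.   4.  57.  77.] grip 0.0007621220857333077
```

View pics/s8.png

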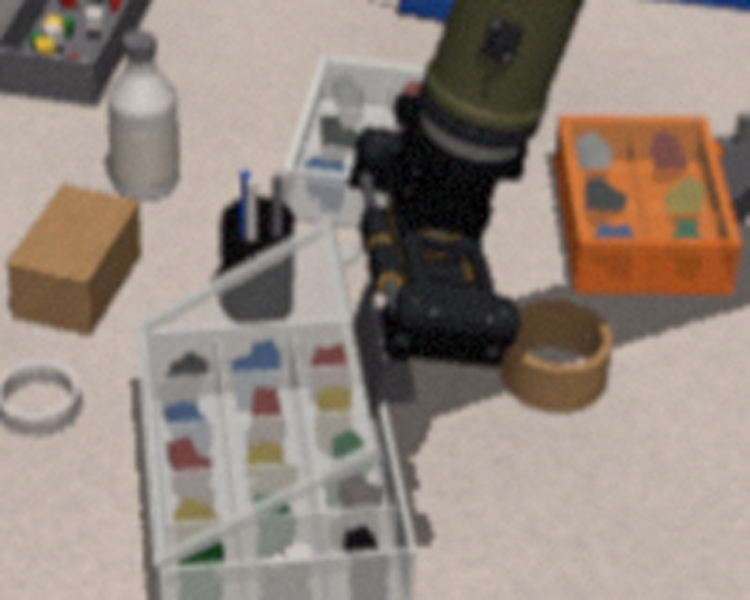

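{"method": "carry_out", "body": {
  "targets": [
    [[0, -3, -9], [1, 0, 0]],
    [[0, -3, -9], [2, 0, 0]],
    [[0, -3, -10], [2, 0, 0]],
    [[0, -2, -10], [2, 0, 0]],
    [[0, -4, -4], [2, 0, 0]],
    [[0, -3, -11], [2, 0, 0]],
    [[0, -4, -13], [2, 0, 0]],
    [[0, 0, 0], [0, 0, 0]]
  ]
}}

```text
time_s: 11.95
tool_pos: [0.5319, 0.2412, 0.2118]
tool_rot: [-90.1, 0.0, 109.0]
force: [-0.0, -0.3, -0.3]
grip_width: 0.0005
```

```bash
python3 -c "
from h import *;tcp()
a=env.read_camera('side')
cv2.imwrite('pics/s9.png',cv2.resize(a[:,:,::-1][150:310,200:400],(750,600),interpolation=2))
"
```

```text
t 11.95 case xyz mm [-11.6  44.1 211.8] rot [-90.1   0.  109. ] F [-0.04 -0.28 -0.32] q [-38.  11.  13.  94.  -2.  75.  84.] grip 0.0005166331912294673
```

View pics/s9.png

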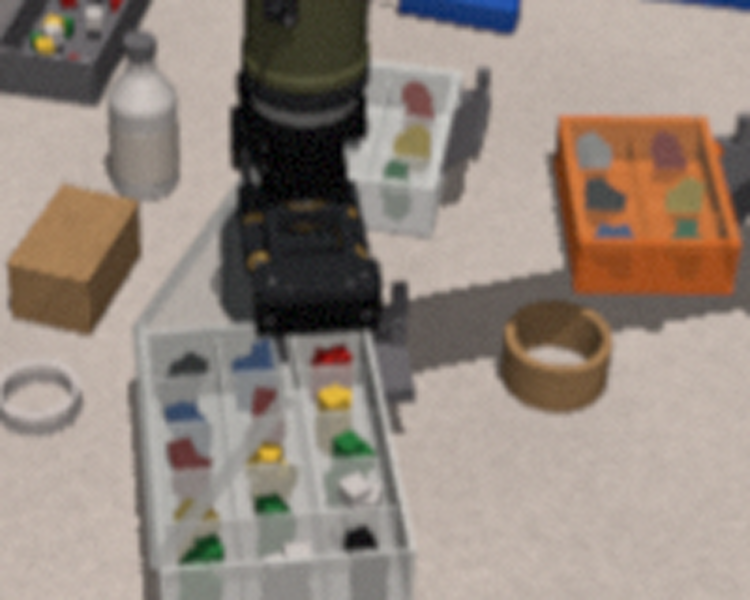

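Lid is at about 60° and following; the case is unmoved. Continuing on over.

{"method": "carry_out", "body": {
  "targets": [
    [[0, -4, -13], [0, 0, 0]],
    [[0, -5, -13], [0, 0, 0]],
    [[0, -4, -14], [0, 0, 0]],
    [[0, 0, -14], [0, 0, 0]],
    [[0, 0, -13], [0, 0, 0]],
    [[0, 0, -12], [0, 0, 0]],
    [[0, 0, -12], [0, 0, 0]],
    [[0, 0, -12], [0, 0, 0]],
    [[0, 0, -12], [0, 0, 0]],
    [[0, 0, -12], [0, 0, 0]],
    [[0, 0, 0], [0, 0, 0]]
  ]
}}

```text
time_s: 13.1
tool_pos: [0.6502, 0.2821, 0.2243]
tool_rot: [-90.0, 0.0, 109.0]
force: [0.3, -0.2, 0.7]
grip_width: 0.0005
```

```bash
python3 -c "
from h import *;tcp()
a=env.read_camera('side')
cv2.imwrite('pics/s10.png',cv2.resize(a[:,:,::-1][110:310,150:400],(750,600),interpolation=2))
"
```

```text
t 13.1 case xyz mm [113.6  44.2 224.3] rot [-90.   0. 109.] F [ 0.3  -0.25  0.7 ] q [-35.  26.  14.  74.  -6.  81.  87.] grip 0.0005213946977198946
```

View pics/s10.png

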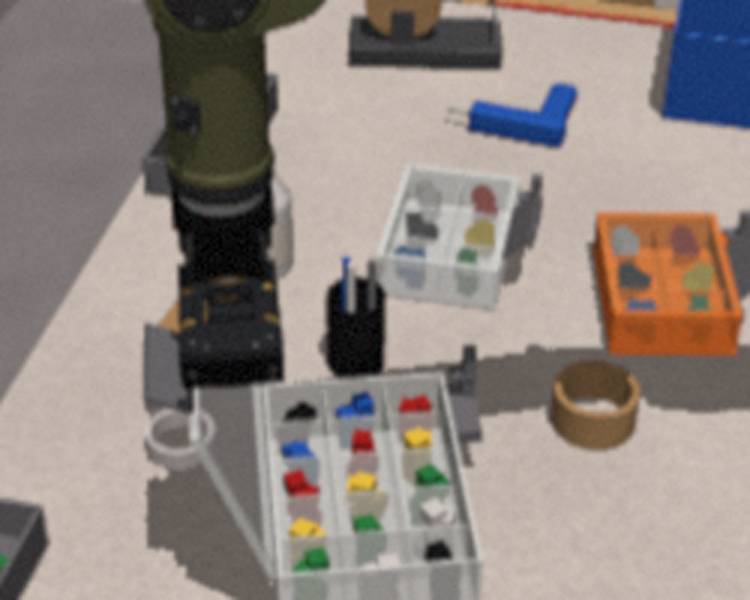

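{"method": "carry_out", "body": {
  "targets": [
    [[0, 0, 10], [0, 0, 0]],
    [[0, 0, 20], [0, 0, 0]],
    [[0, -5, 30], [0, 0, 0]],
    [[0, -10, 35], [0, 0, 0]],
    [[0, -15, 35], [0, 0, 0]],
    [[0, -15, 35], [0, 0, 0]],
    [[0, -15, 35], [0, 0, 0]],
    [[0, -10, 30], [0, 0, 0]],
    [[0, 0, 0], [0, 0, 0]]
  ]
}}

```text
time_s: 14.05
tool_pos: [0.4301, 0.2065, 0.2973]
tool_rot: [-90.2, -0.1, 109.1]
force: [-0.3, -0.3, 1.0]
grip_width: 0.0001
```

{"method": "carry_out", "body": {
  "targets": [
    [[30, 0, 0], [0, 0, 0]],
    [[40, 0, 0], [0, 0, 0]],
    [[40, 0, 0], [0, 0, 0]],
    [[40, 0, 0], [0, 0, 0]],
    [[40, 0, 0], [0, 0, 0]],
    [[40, 0, 0], [0, 0, 0]],
    [[40, 0, 0], [0, 0, 0]],
    [[30, 0, 0], [0, 0, 0]],
    [[0, 0, 0], [0, 0, 0]],
    [[0, 0, 0], [0, 0, 0]]
  ]
}}

```text
time_s: 15.05
tool_pos: [0.3348, 0.4906, 0.2941]
tool_rot: [-90.0, 0.1, 109.1]
force: [-0.2, -0.1, 0.7]
grip_width: 0.0004
```

```bash
python3 -c "
from h import *;tcp()
a=env.read_camera('side');b=env.read_camera('top')
cv2.imwrite('pics/s11.png',a[:,:,::-1]);cv2.imwrite('pics/t11.png',b[:,:,::-1])
cv2.imwrite('pics/s11c.png',cv2.resize(a[:,:,::-1][150:350,150:400],(750,600),interpolation=2))
p=np.load('p.npy');print(((proj('side',w(p,[[-.107,-.105,.115],[-.085,-.12,.075],[-.085,.12,.075]]))-[150,150])*3).round())
"
```

```text
t 15.05 case xyz mm [-116.7  344.1  294.1] rot [-9.000e+01  1.000e-01  1.091e+02] F [-0.19 -0.05  0.65] q [-56.  10.  -3.  85.   1.  85.  50.] grip 0.0004489782851468553
[[470. 226.]
 [443. 249.]
 [483. 438.]]
```

View pics/s11c.png

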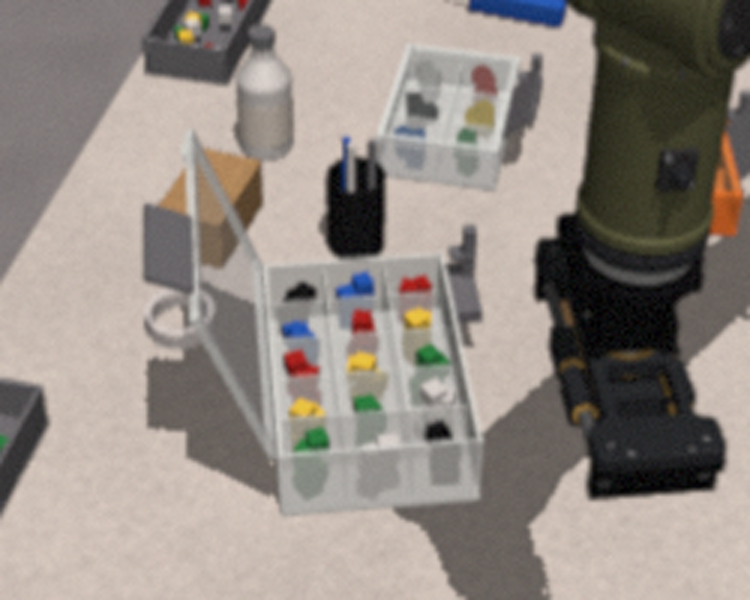

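View pics/t11.png

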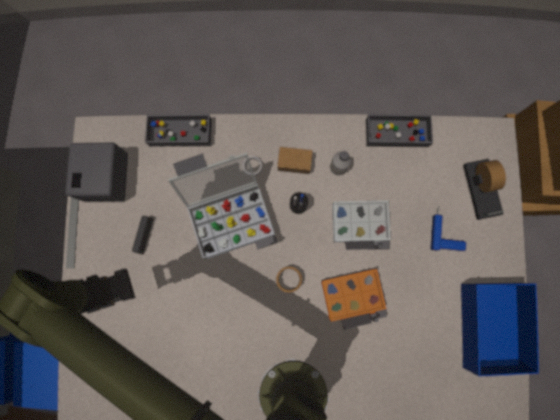

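```bash
python3 -c "
from cell import env
print(env.sign_off())"
```

```text
the job is handed in; nothing more can be done
None
```

The larger case is open: its bolt is fully drawn, and its lid leans back on its stop by itself. I handed the job in at about 15 s.

- **Bolt:** I pushed the stub outwards with the shut fingertips until it met its end stop, where the force rose from about 1 N to 3 N. The stop came about 5 mm later than I had worked out from the finger width. Afterwards, the camera showed the stub within about 2 mm of its fully drawn position.
- **Lid:** I pushed the lip with the fingers tilted under it and rising with it, which took about 3 N, then carried the lid past upright.
- **Last checks:** With the arm backed well clear, the lid was still leaning back. In the pictures, the case stood where it was found, the smaller case looked shut, and every other object was in its starting place. I did not measure the smaller case's bolt, but nothing went near it. No check failed.

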